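Lay the standing carton down in the labelling tray and push it home

ROBOT

A 7-joint arm with a two-finger parallel gripper is mounted at the origin on a cart in front of the work surface, level with it; the furniture and walls round the work are solid. World frame = base frame: x ahead of the robot, y to its left, z up, the work surface at z = 0. Lengths are in m, angles in rad, forces in N, time in s.
With the tool pointing down it reaches from about 0.4 to 0.9 m from the base axis. Payload 5.5 kg.
Tool frame: the origin (TCP) lies at the very end of the fingers, on their centre line; the grasp point (between the pads) lies 19 mm behind it; z points along the fingers, y is the line along which they close (so a half turn about z gives the same grasp; the last joint's range is limited). The gripper opens to 92 mm and grips with 3 to 60 N. Pads are 19 mm wide; open, the fingers measure 130 mm over their backs; the gripper's body (75 mm by 190 mm) begins 47 mm behind the grasp point.
Start: joints at [-0.899, 0.501, -0.427, 1.55, 0.221, 1.138, -0.21], TCP at [0.258, 0.596, 0.227] pointing down, gripper open.
Joint ranges: [-2.88, 2.88], [-0.31, 2.03], [-1.54, 1.56], [0.2, 2.42], [-1.41, 4.55], [0.19, 2.02], [-2.57, 2.57]. Speed limits (rad/s): [2.57, 2.57, 3.14, 3.14, 3.14, 3.14, 3.14].

INTERFACE

Orientations are given as a unit quaternion [w, x, y, z].
In Python, from station import arm gives the robot as it stands.
- The arm moves only by the shell command python3 -m handwheel 'ROWS' [FORCE]. ROWS is JSON, a list of rows, each an object with "gripper": the finger opening in m, from 0 to 0.0918; "translation": the shift along the tool's x, y, z in m, a list of three; "roll": the turn about the tool's z in degrees. In form: [{"gripper": gripper, "translation": [dx, dy, dz], "roll": roll}, ...]. A call has exactly 8 rows; each row is the pose to reach, as a shift and turn from the pose commanded when the call began, along the tool's axes at that moment; what a row does not reach only later rows make up. A row lasts 1/8 s, in which the tool goes at most 62.5 mm and 10.7 degrees, less where a joint would pass 70% of its speed; a pose out of reach is approached as far as the arm can. A call with a gripper value outside its range is refused whole. The fingers move at their own pace and stop on an object; FORCE is the grip in N (left out, the last holds). Time passes only in rows, so rows that repeat a pose let the fingers close, or fill a call up. It gives the time, the measured TCP pose, the force, the opening and the grip force at its end, in the units of the state.
- arm.get_state(): the state, without advancing time (a new reading comes with each control period).
- arm.grab_frame(name): name is "scene" or "top" or "wrist"; returns the picture (420x560x3 uint8, blue, green, red); there is no depth.
- arm.calibration(name): a dict with "mtx" (3x3 intrinsics, pixels), "position" and "orientation" of the camera in the world. Camera axes: x right, y down, z forward; pixel columns grow to the right and rows downward; lengths in m; the calibration is good to about 2 mm. The wrist camera is an equidistant fisheye: a pixel r from the principal point sees the ray r / f radians off the axis. A picture is of the moment at which its call begins: read the wrist's pose just before it. calibration takes no time and is no camera call; for the wrist camera it gives the pose at the moment of the call.
- arm.hand_in(): hands the job in; it is judged then, once.
The state is a dict: "t": time; "qpos": joint angles; "joint_vel": joint speeds; "joint_torque": joint torques, N m; "eef_pos": TCP position; "orientation": TCP orientation; "wrist_force": force on the tool from outside, world axes, zero at the start; "torque": the same for the moment, N m; "finger_gap": finger opening in m; "grasp_force": force on a finger pad.
Only numpy, scipy, OpenCV 4.12 (cv2) and the standard library are available. Lean on these libraries where they do the work, as an engineer would, in place of code of your own. Each camera call takes 0.05 s, during which the arm holds its last target. There are 200 camera calls.

TASK

A small flat carton stands on end at the open end of the metal labelling tray. With the fingertips push it over so that it topples onto its back, towards the fence at the tray's far end, and lies flat with its printed face up; once it has come to rest lying there, gently push it along the tray until its end is flush against the fence, and leave it there. Nothing is gripped or lifted, and the things beside the tray, among them a second carton standing on end, stay where they are.

Things in the scene. Friction and masses are not known exactly. Their poses are not given: they have to be found in the camera images.
- tray: fixed aluminium labelling tray on the table: plate 240 (x) x 110 (y) x 6 mm, yaw up to 0.6 rad either way. Origin: centre of the plate's underside. +x runs along the tray, away from the robot, to the end fence; the -x end is open. Two black side guides, inner faces at y = +-45 mm, from x = -25 to +100 mm, tops 16 mm over the table.
- tray_fence (a point): point on the middle of the inner face of the tray's end fence (100 mm from the tray's origin along +x, 17 mm over the table). The fence is rigid, as wide as the tray, its top 30 mm over the table.
- carton: loose blue and white carton to be laid down, 62 x 95 x 22 mm, 0.05 to 0.1 kg. Origin: centre of the broad back face. y: along the 95 mm from foot to head; z: from the back to the printed face, 22 mm off. It starts standing on the plate on its foot end, y up, z towards the robot (tray -x, within 0.13 rad), origin 48 to 72 mm on the -x side of the tray's origin, within 7 mm of its centre line.
- carton_foot (a point): centre of the carton's foot end face (the end it first stands on)
- carton_head (a point): centre of the carton's head end face (up at the start, the leading end once it lies); home, it is at point tray_fence in x and height
- second_carton: bystander: a slightly smaller blue and white carton, 56 x 86 x 20 mm, standing on end on the table to the left (+y) of the tray, its nearest edge at least 30 mm from the tray; origin at the centre of its broad back face, 43 mm over the table. Leave it standing.
- valve: bystander: small solenoid valve, white block with black coil, 32 x 70 x 50 mm high, loose on the table to the right (-y) of the tray; origin centre of its underside
- reel: bystander: reel of solder, 54 mm across, 40 mm high, standing loose on the table to the right (-y) of the tray; origin centre of its underside
- seal_tin: bystander: flat round cream tin, 67 mm across, 24 mm high, loose on the table to the left (+y) of the tray; origin centre of its underside

How it is judged:
On the way, in this order (a step that is already met when the one before it is completed fails the run):
1. the carton lies flat on its back in the tray, printed face up and at rest, not yet at the fence (angle between carton's own z axis and vertical below 0.08 rad and height (world z) of each of carton_head, carton_foot below 0.022 m and x of carton_head in the frame of tray below 0.092 m and linear speed of carton below 0.02 m/s), for 0.15 s.
2. the carton's head end is flush against the fence (x of carton_head in the frame of tray above 0.095 m and angle between the y axis of carton and the x axis of tray, either way round below 0.1 rad and angle between carton's own z axis and vertical below 0.08 rad and y of carton_head in the frame of tray between -0.02 and 0.02 m and y of carton_foot in the frame of tray between -0.02 and 0.02 m), for 0.2 s.
At the end, for the whole second after the job is handed in: The carton lies flat on the tray's plate between the guides (each end's middle within 20 mm of the tray's centre line), printed face up (within 0.06 rad), its head end within 5 mm of the fence and square to it (within 0.1 rad), at rest; the second carton still stands (angle between carton's own z axis and vertical below 0.06 rad and height (world z) of each of carton_head, carton_foot below 0.021 m and x of carton_head in the frame of tray above 0.095 m and angle between the y axis of carton and the x axis of tray, either way round below 0.1 rad and linear speed of carton below 0.01 m/s and angle between second_carton's own y axis and vertical below 0.1 rad and y of carton_head in the frame of tray between -0.02 and 0.02 m and y of carton_foot in the frame of tray between -0.02 and 0.02 m); the robot touches nothing.
It fails at once if the carton was lifted: its foot end rose over 18 mm above its place on the tray (height (world z) of carton_foot above 0.035 m).
It fails at once if the carton was squeezed or pushed harder than 35 N (contact force between the fingers and carton above 35 N).
It fails at once if a thing beside the tray (second carton, valve, reel or tin) was moved over 15 mm (distance of any of second_carton, valve, reel, seal_tin from where it was at the start of the episode above 0.015 m).
It also fails if it takes over 43 s, if anything falls off the work surface, if the arm or the gripper's body presses on something with over 40 N, if the wrist force passes 120 N, or if a joint passes its speed limit or range.

## Working session

There is one attempt and no reset: what is moved stays moved. The work goes in short steps, Python scripts to look and compute and a shell command to move; the robot and the scene stay as the last step left them, time stands still between calls to the robot, and variables do not carry over. Pictures are saved under pics/ and viewed, at most 10 in all, crops included, and the job is handed in when it is done.

```bash
mkdir -p pics
python3 - <<'E'
from station import arm
import cv2,numpy as np
s=arm.get_state();print(s['t'],s['eef_pos'],s['orientation'],s['finger_gap'])
for n in ["scene","top"]:
    f=arm.grab_frame(n);cv2.imwrite(f"pics/{n}0.png",f);c=arm.calibration(n);print(n,np.round(c['mtx'],1).tolist(),c['position'],c['orientation'])
E
```

```text
0.0 [0.25815895 0.59577596 0.2256863 ] [-2.18401652e-04  2.02973086e-01  9.79183841e-01 -9.39896529e-04] 0.09124528920225107
scene [[525.3, 0.0, 279.0], [0.0, 525.3, 216.2], [0.0, 0.0, 1.0]] [-0.0124823  -0.18208465  0.58838066] [-0.41145723  0.78715795 -0.40181842  0.2227718 ]
top [[506.5, 0.0, 286.4], [0.0, 506.5, 212.0], [0.0, 0.0, 1.0]] [0.42043109 0.26507325 1.02998132] [ 0.05195823 -0.70225617  0.7075227  -0.05956707]
```

View pics/scene0.png

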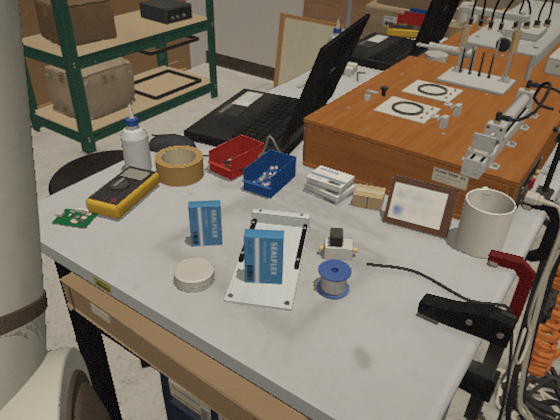

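View pics/top0.png

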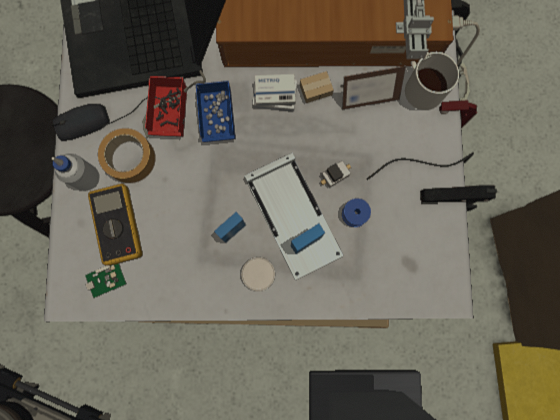

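The scene picture shows the carton standing at the near end of the tray (264,257), the second carton at its left (205,222), the tin (194,275), the reel (334,278) and the valve (338,243). In the top view the tray runs from about (320,266) to the fence at (269,160). The carton's top is near (307,238) and the second carton is at (228,228).

```bash
cat > h.py <<'E'
import cv2,numpy as np
from station import arm
from scipy.spatial.transform import Rotation as R
def Rm(q): return R.from_quat([q[1],q[2],q[3],q[0]]).as_matrix()
def cast(n,uv,z):
    c=arm.calibration(n);uv=np.atleast_2d(uv).astype(float)
    d=(Rm(c['orientation'])@np.linalg.inv(c['mtx'])@np.c_[uv,np.ones(len(uv))].T).T
    p=np.array(c['position']);return p+d*((z-p[2])/d[:,2])[:,None]
def blobs(m,amin):
    return [c for c in cv2.findContours(m.astype(np.uint8),cv2.RETR_EXTERNAL,cv2.CHAIN_APPROX_NONE)[0] if cv2.contourArea(c)>amin]
E
python3 - <<'E'
from h import *
f=cv2.imread('pics/top0.png');hsv=cv2.cvtColor(f,cv2.COLOR_BGR2HSV)
m=(hsv[...,0]>90)&(hsv[...,0]<125)&(hsv[...,1]>110)
m[:150]=0;m[:,:200]=0;m[300:]=0;m[:,370:]=0
for c in blobs(m,60):
    r=cv2.minAreaRect(c);print('blue',np.round(r[0]),np.round(r[1]),cv2.contourArea(c),f[int(r[0][1]),int(r[0][0])])
g=cv2.cvtColor(f,cv2.COLOR_BGR2GRAY)
for p in [(310,220),(290,200),(320,262),(225,250),(340,200)]: print(p,f[p[1],p[0]])
crop=cv2.resize(f[145:295,205:380],None,fx=4,fy=4,interpolation=cv2.INTER_CUBIC);cv2.imwrite('pics/c0.png',crop)
E
```

```text
blue [307. 238.] [12. 35.] 356.0 [123  97  56]
blue [230. 227.] [14. 28.] 277.0 [119  95  59]
blue [356. 212.] [25. 28.] 529.5 [72 75 77]
(310, 220) [159 171 167]
(290, 200) [156 167 165]
(320, 262) [161 171 167]
(225, 250) [119 129 133]
(340, 200) [123 131 137]
```

View pics/c0.png

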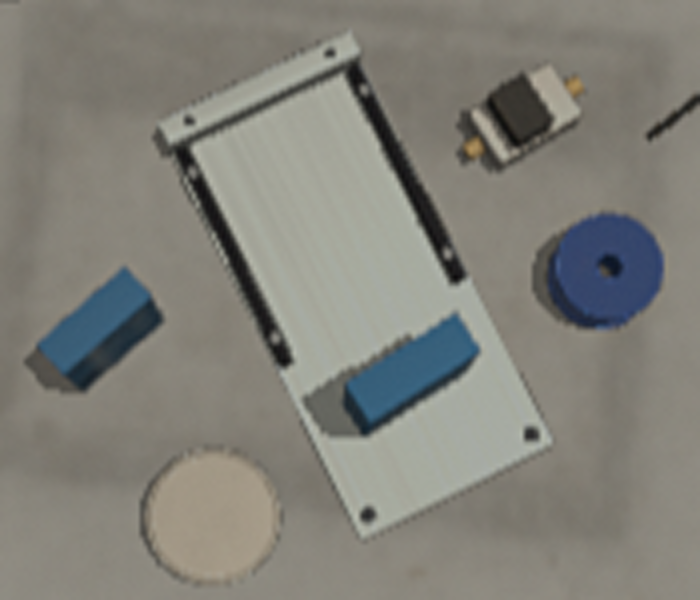

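The crop shows the plate's near corners at (362,538) and (552,440), and the fence's top outer corners at (158,128) and (350,32). The carton's top corners are (345,388), (458,313), (480,350) and (368,433), and the second carton's top is about (40,345), (125,268), (152,305) and (75,382).

Run:
```python
from h import *
k=lambda a:np.array(a)/4+[204.6,144.6]
near=cast('top',k([(362,538),(552,440)]),.006)[:,:2]
far=cast('top',k([(158,128),(350,32)]),.030)[:,:2]
print('widths',np.linalg.norm(near[0]-near[1]),np.linalg.norm(far[0]-far[1]))
a,b=near.mean(0),far.mean(0);print('len',np.linalg.norm(b-a))
u=(b-a)/np.linalg.norm(b-a);w=(near[0]-near[1]+far[0]-far[1]);w/=np.linalg.norm(w)
yaw1=np.arctan2(u[1],u[0]);yaw2=np.arctan2(-w[0],w[1]);print('yaw',yaw1,yaw2)
yaw=(yaw1+yaw2)/2;u=np.array([np.cos(yaw),np.sin(yaw)]);v=np.array([-u[1],u[0]])
# u-scan: centre from near end and centreline
o=(a+120*u/1000 + b-120*u/1000)/2;print('origin',o)
T=lambda P:np.c_[(P-o)@u,(P-o)@v]
c=cast('top',k([(345,388),(458,313),(480,350),(368,433)]),.101)[:,:2]
print('carton',T(c)*1000,'sz',np.linalg.norm(c[1]-c[0]),np.linalg.norm(c[1]-c[2]), 'ctr world',c.mean(0))
c2=cast('top',k([(40,345),(125,268),(152,305),(75,382)]),.086)[:,:2]
print('second',T(c2)*1000,np.linalg.norm(c2[1]-c2[0]))
for n,p,z in [('valve',(525,115),.05),('reel',(607,268),.04),('tin',(210,515),.024)]: print(n,T(cast('top',k([p]),z)[:,:2])*1000)
# independent check: scene view near corners, carton top
f=cv2.imread('pics/scene0.png')
print('scene near corners',T(cast('scene',[(229,302),(295,307)],.006)[:,:2])*1000)
print('scene carton top',T(cast('scene',[(245,231),(284,232)],.101)[:,:2])*1000)
s=arm.get_state();M=Rm(s['orientation']);print(M.round(3))
back=lambda x,y:o+u*x+v*y
for x in(-.16,-.13,-.1,0): 
    p=back(x,0);print(x,p, M.T@(np.r_[p,.16]-s['eef_pos']))
print('roll so tool y along tray -+u/v:',np.degrees(np.arctan2(M[1,1],M[0,1])),np.degrees(yaw),s['qpos'])
```

```text
widths 0.10805796921018018 0.10933039002128915
len 0.22952242144334215
yaw 0.4557591027416434 0.46699237706602625
origin [0.5742733  0.23930614]
carton [[-51.47465404  33.9338679 ]
 [-44.06298316 -28.57079917]
 [-63.94827283 -29.68331808]
 [-74.68699101  33.91747065]] sz 0.06294256326998957 0.019916386303120457 ctr world [0.52078318 0.21539228]
second [[ 32.27373416 151.3083315 ]
 [ 47.15944188  99.79254149]
 [ 25.60540884  96.20102763]
 [  9.21322038 144.26856461]] 0.05362332434826384
valve [[  33.41913197 -110.64929272]]
reel [[ -52.04987211 -112.79201061]]
tin [[-71.18574407 117.05655602]]
scene near corners [[-118.37289644   45.19692306]
 [-111.22482503  -59.4551854 ]]
scene carton top [[-54.07383553  31.31775044]
 [-45.53580567 -29.78443071]]
[[-0.918  0.398 -0.001]
 [ 0.398  0.918 -0.002]
 [ 0.    -0.002 -1.   ]]
-0.16 [0.43100276 0.16807727] [-0.32863301 -0.32369814  0.06632965]
-0.13 [0.45786599 0.18143268] [-0.34797368 -0.30076483  0.06628799]
-0.1 [0.48472921 0.19478809] [-0.36731436 -0.27783153  0.06624634]
0 [0.5742733  0.23930614] [-0.43178329 -0.20138718  0.0661075 ]
roll so tool y along tray -+u/v: 66.57727142273639 26.43488266621534 [-0.89876478  0.50175631 -0.42682101  1.55133256  0.22079047  1.13830998
 -0.21032587]
```

```bash
cat >> h.py <<'E'
k=lambda a:np.array(a)/4+[204.6,144.6]
near=cast('top',k([(362,538),(552,440)]),.006)[:,:2]
yaw=.461;u=np.array([np.cos(yaw),np.sin(yaw)]);v=np.array([-u[1],u[0]])
o=near.mean(0)+.12*u
T=lambda P:np.c_[(P-o)@u,(P-o)@v]
def tool(x,y,z):
    s=arm.get_state();M=Rm(s['orientation']);d=M.T@(np.r_[o+u*x+v*y,z]-s['eef_pos'])
    yd=np.arctan2(M[1,1],M[0,1]);r=np.degrees((yd-yaw+np.pi/2)%np.pi-np.pi/2)
    t=T(s['eef_pos'][None,:2])[0];print('at',np.round(np.r_[t,s['eef_pos'][2]]*1000,1),'d mm',np.round(d*1000,1),'roll',round(r,1),'t',s['t'],'F',np.round(s['wrist_force'],2),'gap',s['finger_gap'])
E
python3 - <<'E'
from h import *
print('guide near ends',T(cast('top',k([(285,365),(457,282)]),.016)[:,:2])*1000)
print('fence inner',T(cast('top',k([(185,146),(345,72)]),.03)[:,:2])*1000)
print('carton',T(cast('top',k([(345,388),(458,313),(480,350),(368,433)]),.101)[:,:2])*1000)
tool(-.165,.02,.18)
E
```

```text
guide near ends [[-25.91466241  49.71297393]
 [-27.47184623 -47.03712533]]
fence inner [[ 94.5632372   45.40483794]
 [ 92.46936255 -44.0868514 ]]
carton [[-56.72776606  33.31307547]
 [-49.29261021 -29.18880233]
 [-69.17748046 -30.30879287]
 [-79.94009523  33.28795642]]
at [-129.7  459.3  225.8] d mm [-313.  -310.2   46.3] roll 40.2 t 0.1 F [ 0.15  0.93 -0.43] gap 0.09164565390654199
```

```bash
python3 -m handwheel '[{"gripper":0,"translation":[-40,-40,0],"roll":0},{"gripper":0,"translation":[0,0,0],"roll":0},{"gripper":0,"translation":[0,0,0],"roll":0},{"gripper":0,"translation":[0,0,0],"roll":0},{"gripper":0,"translation":[0,0,0],"roll":0},{"gripper":0,"translation":[0,0,0],"roll":0},{"gripper":0,"translation":[0,0,0],"roll":0},{"gripper":0,"translation":[0,0,0],"roll":0}]' --help 2>&1 | head -5; python3 -c "
from h import *
tool(-.165,.02,.18)"
```

```text
invalid input: not JSON, or not a number
at [-129.7  459.3  225.8] d mm [-313.  -310.2   46.3] roll 40.2 t 0.1 F [ 0.15  0.93 -0.43] gap 0.09164565390654199
```

That call was refused, which was lucky because I had typed millimetres. The rows take metres.

```bash
python3 -m handwheel '[{"gripper":0,"translation":[-0.04,-0.04,0],"roll":5},{"gripper":0,"translation":[-0.08,-0.08,0],"roll":11},{"gripper":0,"translation":[-0.12,-0.12,0],"roll":17},{"gripper":0,"translation":[-0.16,-0.16,0.01],"roll":23},{"gripper":0,"translation":[-0.2,-0.2,0.02],"roll":29},{"gripper":0,"translation":[-0.24,-0.24,0.03],"roll":35},{"gripper":0,"translation":[-0.28,-0.28,0.04],"roll":40},{"gripper":0,"translation":[-0.313,-0.31,0.046],"roll":40.2}]'; python3 -c "
from h import *
tool(-.165,.02,.05)"
```

```text
t: 1.1
eef_pos: [0.4224, 0.1849, 0.1801]
orientation: [-0.0, 0.528, 0.849, -0.001]
wrist_force: [0.4, -0.0, 0.3]
finger_gap: 0.0165
grasp_force: 0.0
at [-165.5   18.2  180.1] d mm [  1.8   0.6 130.1] roll -0.2 t 1.1 F [ 0.35 -0.    0.28] gap 0.016547484346183944
```

```bash
python3 -m handwheel '[{"gripper":0,"translation":[0,0,0.045],"roll":0},{"gripper":0,"translation":[0,0,0.09],"roll":0},{"gripper":0,"translation":[0.002,0,0.13],"roll":0},{"gripper":0,"translation":[0.002,0.02,0.13],"roll":0},{"gripper":0,"translation":[0.002,0.035,0.13],"roll":0},{"gripper":0,"translation":[0.002,0.045,0.13],"roll":0},{"gripper":0,"translation":[0.002,0.045,0.13],"roll":0},{"gripper":0,"translation":[0.002,0.045,0.13],"roll":0}]'
python3 - <<'E'
from h import *
tool(-.165,.02,.05)
s=arm.grab_frame('scene')[180:330,180:340];t=arm.grab_frame('top')[185:285,270:370]
cv2.imwrite('pics/a1.png',np.hstack([cv2.resize(s,(400,375)),cv2.resize(t,(375,375))]))
E
```

```text
t: 2.1
eef_pos: [0.4614, 0.2091, 0.051]
orientation: [-0.0, 0.527, 0.85, -0.0]
wrist_force: [-0.9, -0.5, 0.3]
finger_gap: 0.0005
grasp_force: 0.0
at [-119.7   22.6   51. ] d mm [ -2.6 -45.2   1. ] roll -0.0 t 2.1 F [-0.94 -0.5   0.27] gap 0.000491874739900511
```

View pics/a1.png

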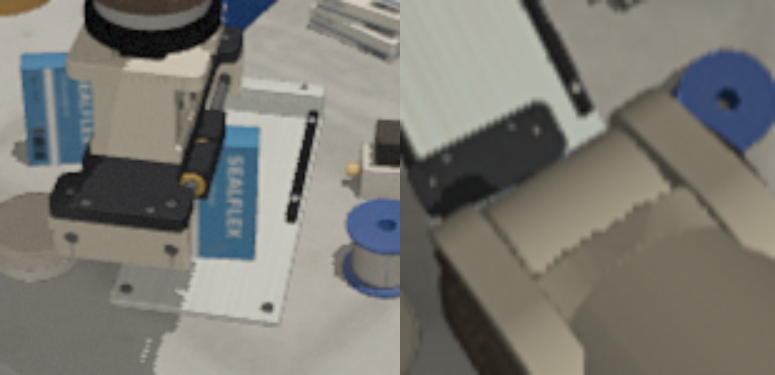

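The gripper hides the carton's left part in both views. The scene half still shows the carton standing, its right edge at about (258,190) in the crop. I'll check the wrist camera.

Run:
```python
from h import *
c=arm.calibration('wrist');print(c['mtx'],c['position'],T(np.array([c['position'][:2]])));print(Rm(c['orientation']).round(3))
cv2.imwrite('pics/w1.png',arm.grab_frame('wrist'))
```

```text
[[325.1922621    0.         283.74995032]
 [  0.         325.1922621  208.92055745]
 [  0.           0.           1.        ]] [0.43064588 0.27320442 0.20949867] [[-0.11879481  0.09364992]]
[[ 0.897  0.427  0.117]
 [ 0.442 -0.865 -0.238]
 [-0.     0.265 -0.964]]
```

View pics/w1.png

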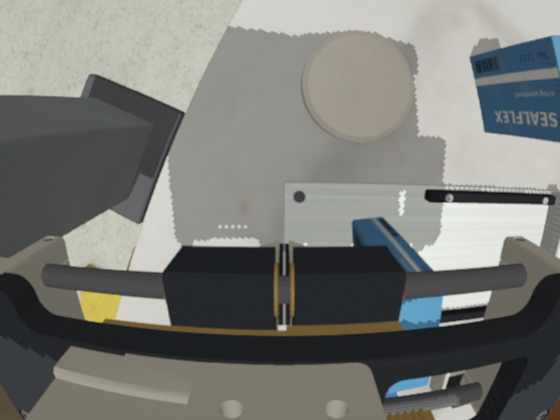

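The wrist view sees the carton's +y side well. Its foot corners are near (352,222) and (383,218), and the side rises to the right towards (440,290). The fingers run in two black blocks, x 165–405, and meet at (284,285).

```bash
cat >> h.py <<'E'
def wproj(c,P):
    d=Rm(c['orientation']).T@(np.array(P)-c['position']);th=np.arctan2(np.hypot(d[0],d[1]),d[2]);ph=np.arctan2(d[1],d[0])
    K=c['mtx'];return np.array([K[0][2]+K[0][0]*th*np.cos(ph),K[1][2]+K[1][1]*th*np.sin(ph)])
def wcast(c,uv,z):
    K=c['mtx'];a=(uv[0]-K[0][2])/K[0][0];b=(uv[1]-K[1][2])/K[1][1];th=np.hypot(a,b)
    d=Rm(c['orientation'])@np.array([np.sin(th)*a/th,np.sin(th)*b/th,np.cos(th)]);p=np.array(c['position']);return p+d*(z-p[2])/d[2]
E
python3 - <<'E'
from h import *
c=arm.calibration('wrist');s=arm.get_state();e=np.array(s['eef_pos']);w=lambda x,y,z:e+np.r_[u*x+v*y,z]
for q in [(0,0,0),(-.019,0,0),(.019,0,0),(.019,.01,0),(.019,.01,.066),(.019,0,.066),(.037,.01,.066)]: print(q,wproj(c,w(*q)).round())
for p in [(352,222),(383,218)]: print(p,T(wcast(c,p,.006)[None,:2])*1000)
print('plate corner',T(wcast(c,(285,183),.006)[None,:2])*1000)
f=cv2.imread('pics/w1.png');cv2.imwrite('pics/w1c.png',cv2.resize(f[180:340,260:460],None,fx=4,fy=4,interpolation=cv2.INTER_CUBIC)[:600])
E
```

```text
(0, 0, 0) [282. 259.]
(-0.019, 0, 0) [247. 259.]
(0.019, 0, 0) [318. 258.]
(0.019, 0.01, 0) [318. 241.]
(0.019, 0.01, 0.066) [337. 310.]
(0.019, 0, 0.066) [335. 333.]
(0.037, 0.01, 0.066) [388. 308.]
(352, 222) [[-73.45375225  28.5575664 ]]
(383, 218) [[-51.90181186  31.18125103]]
plate corner [[-118.07444583   54.82330288]]
```

View pics/w1c.png

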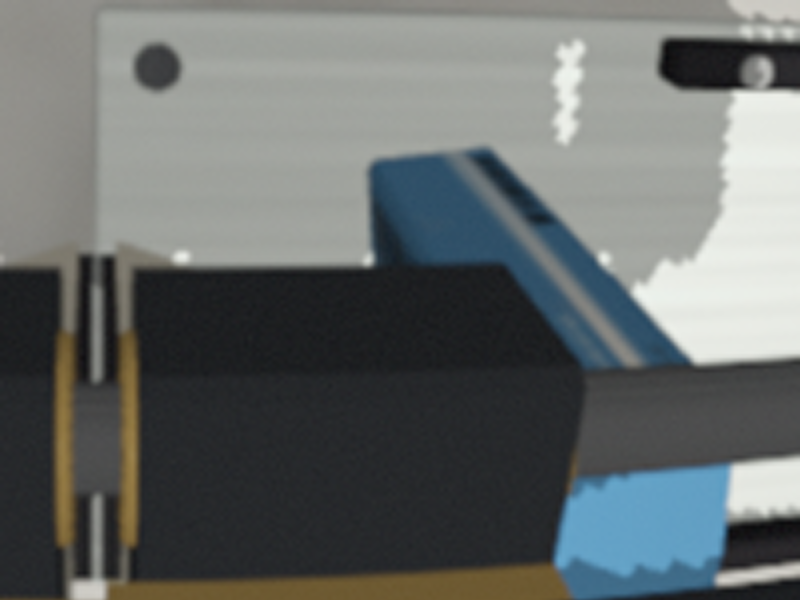

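Run:
```python
from h import *
c=arm.calibration('wrist');s=arm.get_state();e=np.array(s['eef_pos']);et=T(e[None,:2])[0]
for p in [(386,246),(406,272),(290,246),(305,244),(405,275),(398,320)]:
  for z in (.051,.07,.09,.117,.14): 
    q=wcast(c,p,z);print(p,z,((T(q[None,:2])[0]-et)*1000).round(1))
```

```text
(386, 246) 0.051 [56.4  6.5]
(386, 246) 0.07 [49.8 14.2]
(386, 246) 0.09 [42.8 22.4]
(386, 246) 0.117 [33.4 33.4]
(386, 246) 0.14 [25.3 42.7]
(406, 272) 0.051 [ 70.6 -10. ]
(406, 272) 0.07 [62.2 -0.3]
(406, 272) 0.09 [53.5  9.9]
(406, 272) 0.117 [41.6 23.8]
(406, 272) 0.14 [31.6 35.5]
(290, 246) 0.051 [4.2 7.3]
(290, 246) 0.07 [ 3.8 15. ]
(290, 246) 0.09 [ 3.4 23. ]
(290, 246) 0.117 [ 2.9 33.9]
(290, 246) 0.14 [ 2.4 43.1]
(305, 244) 0.051 [12.   8.4]
(305, 244) 0.07 [10.7 15.9]
(305, 244) 0.09 [ 9.3 23.8]
(305, 244) 0.117 [ 7.5 34.5]
(305, 244) 0.14 [ 5.9 43.6]
(405, 275) 0.051 [ 70.2 -11.9]
(405, 275) 0.07 [61.9 -2. ]
(405, 275) 0.09 [53.2  8.5]
(405, 275) 0.117 [41.4 22.6]
(405, 275) 0.14 [31.4 34.7]
(398, 320) 0.051 [ 70.8 -43.3]
(398, 320) 0.07 [ 62.4 -29.6]
(398, 320) 0.09 [ 53.6 -15.1]
(398, 320) 0.117 [41.8  4.3]
(398, 320) 0.14 [31.6 20.9]
```

```bash
python3 -m handwheel '[{"gripper":0,"translation":[0,0.01,0],"roll":0},{"gripper":0,"translation":[0,0.018,0],"roll":0},{"gripper":0,"translation":[0,0.022,0],"roll":0},{"gripper":0,"translation":[0,0.025,0],"roll":0},{"gripper":0,"translation":[0,0.027,0],"roll":0},{"gripper":0,"translation":[0,0.029,0],"roll":0},{"gripper":0,"translation":[0,0.03,0],"roll":0},{"gripper":0,"translation":[0,0.03,0],"roll":0}]'
cat > look.py <<'E'
from h import *
import sys
tool(-.09,.02,.05)
c=arm.calibration('wrist');f=arm.grab_frame('wrist');cv2.imwrite(f'pics/{sys.argv[1]}.png',f)
hsv=cv2.cvtColor(f,cv2.COLOR_BGR2HSV);m=(hsv[...,0]>90)&(hsv[...,0]<125)&(hsv[...,1]>90)
m[:185]=0;m[:,:286]=0;m[300:]=0
for b in blobs(m,100):
    top=b[:,0][b[:,0,1].argsort()];l=b[:,0];i=(l[:,0]+l[:,1]).argmin();j=l[:,1].argmin();kk=(l[:,1]*2.5-l[:,0]).argmin()
    for n in (i,j,kk): print(l[n],(T(wcast(c,l[n],.006)[None,:2])[0]*1000).round(1))
E
python3 look.py w2
```

```text
t: 3.25
eef_pos: [0.4886, 0.2227, 0.0507]
orientation: [-0.0, 0.527, 0.85, 0.0]
wrist_force: [0.1, 0.2, -0.6]
finger_gap: 0.0001
grasp_force: 0.0
at [-89.3  22.6  50.7] d mm [-2.6 -0.7  0.7] roll -0.0 t 3.25 F [ 0.14  0.17 -0.63] gap 5.1650664278190595e-05
[309 221] [-71.9  29.5]
[317 220] [-66.6  30.2]
[325 220] [-61.3  30.2]
[333 218] [-56.   31.5]
[333 218] [-56.   31.5]
[337 218] [-53.3  31.5]
```

```bash
python3 -m handwheel '[{"gripper":0,"translation":[0,0.001,0],"roll":0},{"gripper":0,"translation":[0,0.002,0],"roll":0},{"gripper":0,"translation":[0,0.003,0],"roll":0},{"gripper":0,"translation":[0,0.004,0],"roll":0},{"gripper":0,"translation":[0,0.005,0],"roll":0},{"gripper":0,"translation":[0,0.006,0],"roll":0},{"gripper":0,"translation":[0,0.006,0],"roll":0},{"gripper":0,"translation":[0,0.006,0],"roll":0}]'; python3 look.py w3; python3 -c "
import cv2,numpy as np
cv2.imwrite('pics/w23.png',np.vstack([cv2.resize(cv2.imread(f'pics/w{i}.png')[190:290,260:460],None,fx=3,fy=3) for i in(2,3)]))"
```

```text
t: 4.3
eef_pos: [0.494, 0.2254, 0.0507]
orientation: [-0.0, 0.527, 0.85, -0.0]
wrist_force: [-0.4, -0.1, 1.2]
finger_gap: 0.0001
grasp_force: 0.0
at [-83.4  22.6  50.7] d mm [-2.7 -6.6  0.7] roll -0.0 t 4.3 F [-0.41 -0.06  1.16] gap 0.00012849521302550637
[300 222] [-71.8  28.9]
[313 220] [-63.3  30.2]
[316 220] [-61.3  30.2]
[324 219] [-56.   30.9]
[326 218] [-54.7  31.5]
[328 218] [-53.4  31.5]
```

View pics/w23.png

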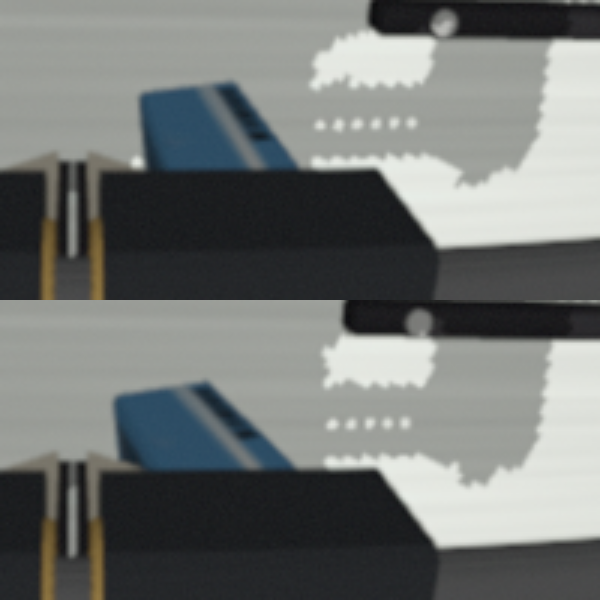

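```bash
python3 -m handwheel '[{"gripper":0,"translation":[0,0.0005,0],"roll":0},{"gripper":0,"translation":[0,0.001,0],"roll":0},{"gripper":0,"translation":[0,0.0015,0],"roll":0},{"gripper":0,"translation":[0,0.002,0],"roll":0},{"gripper":0,"translation":[0,0.0027,0],"roll":0},{"gripper":0,"translation":[0,0.0034,0],"roll":0},{"gripper":0,"translation":[0,0.004,0],"roll":0},{"gripper":0,"translation":[0,0.004,0],"roll":0}]'; python3 look.py w4
```

```text
t: 5.35
eef_pos: [0.4977, 0.2272, 0.0507]
orientation: [-0.0, 0.527, 0.85, 0.0]
wrist_force: [0.0, -0.6, 0.8]
finger_gap: 0.0006
grasp_force: 0.0
at [-79.3  22.6  50.7] d mm [ -2.6 -10.7   0.7] roll -0.0 t 5.35 F [ 0.03 -0.59  0.78] gap 0.0006399040018954461
[293 224] [-72.3  27.5]
[310 220] [-61.1  30.2]
[310 220] [-61.1  30.2]
[319 219] [-55.2  30.9]
[321 218] [-53.9  31.6]
[322 218] [-53.2  31.5]
```

```bash
cat > ed.py <<'E'
import cv2,numpy as np,sys
for n in sys.argv[1:]:
    f=cv2.imread(f'pics/{n}.png');hsv=cv2.cvtColor(f,cv2.COLOR_BGR2HSV)
    m=((hsv[...,0]>90)&(hsv[...,0]<130)&(hsv[...,1]>80)&(f[...,0]>28)).astype(np.uint8);m[:190]=0;m[290:]=0;m[:,:286]=0;m[:,460:]=0
    m=cv2.morphologyEx(m,cv2.MORPH_CLOSE,np.ones((7,7)))
    c=max(cv2.findContours(m,0,2)[0],key=cv2.contourArea)
    print(n,cv2.approxPolyDP(c,1.6,True)[:,0].tolist())
E
python3 ed.py w1 w2 w3 w4
```

```text
w1 [[353, 221], [354, 245], [385, 246], [405, 271], [414, 271], [415, 269], [431, 270], [382, 218]]
w2 [[307, 222], [311, 246], [358, 246], [337, 218]]
w3 [[299, 223], [300, 241], [311, 247], [357, 246], [329, 218]]
w4 [[293, 224], [294, 239], [310, 247], [361, 246], [322, 218]]
```

Comparing w1 to w4, the carton's foot stayed put and its silhouette leaned, so at this height it tips instead of turning. I'll back off slowly. Then I'll square it by pushing its +y side with the flat side of the finger, which also shifts it a little to -y.

```bash
python3 -m handwheel '[{"gripper":0,"translation":[0,-0.002,0],"roll":0},{"gripper":0,"translation":[0,-0.004,0],"roll":0},{"gripper":0,"translation":[0,-0.006,0],"roll":0},{"gripper":0,"translation":[0,-0.008,0],"roll":0},{"gripper":0,"translation":[0,-0.01,0],"roll":0},{"gripper":0,"translation":[0,-0.015,0],"roll":0},{"gripper":0,"translation":[0,-0.021,0],"roll":0},{"gripper":0,"translation":[0,-0.021,0],"roll":0}]'; python3 look.py w5; python3 ed.py w5; python3 -c "
from h import *
tool(-.057,.065,.043)"
```

```text
t: 6.4
eef_pos: [0.4781, 0.2174, 0.0506]
orientation: [-0.0, 0.527, 0.85, -0.0]
wrist_force: [-0.1, 0.2, 0.2]
finger_gap: 0.0005
grasp_force: 0.0
at [-101.1   22.6   50.6] d mm [-2.6 11.1  0.6] roll -0.0 t 6.4 F [-0.07  0.16  0.17] gap 0.00047330034184810235
[397 260] [-19.5  -0.2]
[491 245] [62.2  8. ]
[491 245] [62.2  8. ]
[360 218] [-49.5  31.4]
[483 206] [47.5 39.7]
[483 206] [47.5 39.7]
w5 [[459, 206], [415, 211], [413, 215], [378, 219], [360, 218], [363, 245], [375, 246], [377, 233], [384, 234], [385, 246], [388, 250], [459, 239]]
at [-100.6   22.6   50.7] d mm [42.4 43.6  7.7] roll -0.0 t 6.45 F [ 0.31  0.8  -0.03] gap 0.0003813780033132677
```

View pics/w5.png

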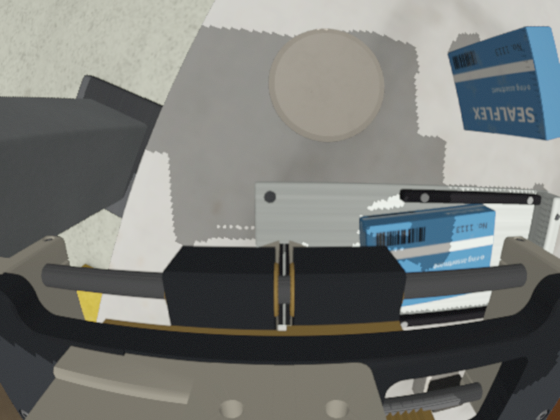

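The carton has already gone over. It lies printed face up between the guides, with its foot's +y corner at (360,217) and its head's +y corner at (494,206).

Run:
```python
from h import *
c=arm.calibration('wrist')
for p in [(360,218),(494,206),(362,245)]:print(p,(T(wcast(c,p,.028)[None,:2])[0]*1000).round(1))
for p in [(401,194),(540,198)]:print('guide',p,(T(wcast(c,p,.016)[None,:2])[0]*1000).round(1))
tool(-.09,0,.019)
```

```text
(360, 218) [-54.4  38.1]
(494, 206) [41.9 45.5]
(362, 245) [-51.9  20.8]
guide (401, 194) [-25.   50.2]
guide (540, 198) [99.7 48.8]
at [-100.6   22.6   50.7] d mm [-22.6  10.6  31.7] roll -0.0 t 6.45 F [ 0.31  0.8  -0.03] gap 0.0003813780033132677
```

```bash
python3 -m handwheel '[{"gripper":0,"translation":[0,-0.01,-0.02],"roll":0},{"gripper":0,"translation":[0.02,-0.02,-0.06],"roll":0},{"gripper":0,"translation":[0.06,-0.03,-0.1],"roll":0},{"gripper":0,"translation":[0.1,-0.03,-0.12],"roll":0},{"gripper":0,"translation":[0.15,-0.03,-0.12],"roll":0},{"gripper":0,"translation":[0.19,-0.03,-0.12],"roll":0},{"gripper":0,"translation":[0.19,-0.03,-0.12],"roll":0},{"gripper":0,"translation":[0.19,-0.03,-0.12],"roll":0}]'
python3 - <<'E'
from h import *
tool(-.09,.012,.019)
s=arm.grab_frame('scene')[180:330,180:340];t=arm.grab_frame('top')[145:285,230:370]
cv2.imwrite('pics/s6.png',s);cv2.imwrite('pics/t6.png',t)
cv2.imwrite('pics/a6.png',np.hstack([cv2.resize(s,(400,375)),cv2.resize(t,(400,400))[:375]]))
E
```

```text
t: 7.45
eef_pos: [0.3678, 0.3741, 0.1705]
orientation: [0.0, 0.527, 0.85, -0.0]
wrist_force: [0.2, -0.4, 0.4]
finger_gap: 0.0007
grasp_force: 0.0
at [-130.2  211.9  170.5] d mm [-199.8   40.4  151.7] roll -0.0 t 7.45 F [ 0.16 -0.4   0.37] gap 0.0007374973151803199
```

View pics/a6.png

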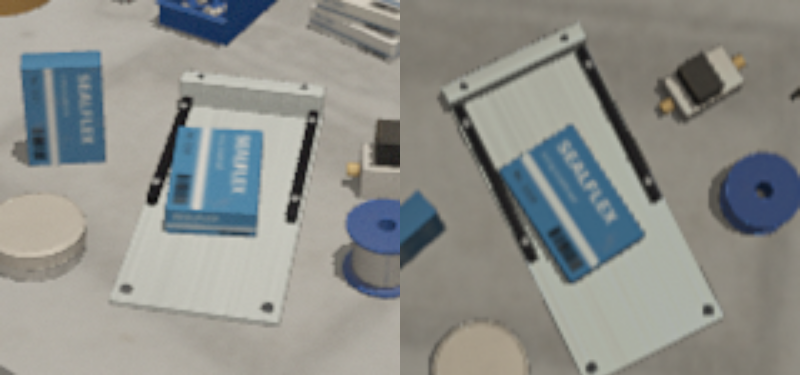

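Run:
```python
from h import *
q=lambda a:(np.array(a,float)-[400,0])/(400/140)+[229.7,144.7]
for n,z in(('flat',.028),):
    P=T(cast('top',q([(501,166),(572,125),(644,236),(570,281)]),z)[:,:2]);print((P*1000).round(1));print('edges',[round(1000*np.linalg.norm(P[i]-P[(i+1)%4]),1) for i in range(4)])
s=lambda a:np.array(a,float)/2.5+[179.8,179.8]
P=T(cast('scene',s([(175,128),(264,130),(257,222),(168,212)]),.028)[:,:2]);print('scene',(P*1000).round(1))
Q=T(cast('scene',s([(126,300),(276,322)]),.006)[:,:2]);print('plate near',Q*1000)
```

```text
[[ 42.2  39.6]
 [ 45.9 -18.3]
 [-47.2 -27.4]
 [-51.9  33. ]]
edges [np.float64(58.0), np.float64(93.6), np.float64(60.6), np.float64(94.4)]
scene [[ 40.9  44.2]
 [ 50.3 -19.8]
 [-53.3 -30.3]
 [-53.7  29.7]]
plate near [[-118.39643492   43.83869714]
 [-121.29221264  -53.1409222 ]]
```

The pictures show the carton flat and face up. It spans about x −51 to +44 mm in the tray, its head is about 12 mm to +y, and its yaw is about 0.09, just inside the left guide. Next I'll go down behind the foot.

```bash
python3 -m handwheel '[{"gripper":0,"translation":[-0.05,0,0],"roll":0},{"gripper":0,"translation":[-0.1,0.01,0],"roll":0},{"gripper":0,"translation":[-0.15,0.02,0],"roll":0},{"gripper":0,"translation":[-0.19,0.03,0.02],"roll":0},{"gripper":0,"translation":[-0.204,0.035,0.07],"roll":0},{"gripper":0,"translation":[-0.204,0.035,0.12],"roll":0},{"gripper":0,"translation":[-0.204,0.035,0.15],"roll":0},{"gripper":0,"translation":[-0.204,0.035,0.155],"roll":0}]'; python3 -c "
from h import *
tool(-.07,.008,.015)"
```

```text
t: 8.55
eef_pos: [0.4881, 0.2052, 0.0136]
orientation: [-0.001, 0.528, 0.849, -0.002]
wrist_force: [0.3, -0.7, 1.4]
finger_gap: 0.0007
grasp_force: 0.0
at [-97.6   7.2  13.6] d mm [ 0.9 27.6 -1.5] roll -0.2 t 8.55 F [ 0.27 -0.66  1.41] gap 0.0006718592651431154
```

```bash
python3 -m handwheel '[{"gripper":0,"translation":[0,0.01,0],"roll":0},{"gripper":0,"translation":[0,0.02,0],"roll":0},{"gripper":0,"translation":[0,0.026,0],"roll":0},{"gripper":0,"translation":[0,0.03,0],"roll":0},{"gripper":0,"translation":[0,0.034,0],"roll":0},{"gripper":0,"translation":[0,0.038,0],"roll":0},{"gripper":0,"translation":[0,0.042,0],"roll":0},{"gripper":0,"translation":[0,0.046,0],"roll":0}]';python3 -m handwheel '[{"gripper":0,"translation":[0,0.004,0],"roll":0},{"gripper":0,"translation":[0,0.008,0],"roll":0},{"gripper":0,"translation":[0,0.012,0],"roll":0},{"gripper":0,"translation":[0,0.015,0],"roll":0},{"gripper":0,"translation":[0,0.018,0],"roll":0},{"gripper":0,"translation":[0,0.02,0],"roll":0},{"gripper":0,"translation":[0,0.02,0],"roll":0},{"gripper":0,"translation":[0,0.02,0],"roll":0}]'
cat > see.py <<'E'
from h import *
import sys
tool(-.007,.008,.015)
c=arm.calibration('wrist');f=arm.grab_frame('wrist');n=sys.argv[1];cv2.imwrite(f'pics/{n}.png',f)
hsv=cv2.cvtColor(f,cv2.COLOR_BGR2HSV)
m=((hsv[...,0]>90)&(hsv[...,0]<130)&(hsv[...,1]>80)&(f[...,0]>50)).astype(np.uint8);m[:190]=0;m[290:]=0;m[:,:286]=0;m[:,470:]=0
m=cv2.morphologyEx(m,cv2.MORPH_CLOSE,np.ones((7,7)));k=max(cv2.findContours(m,0,2)[0],key=cv2.contourArea)
for p in cv2.approxPolyDP(k,2,True)[:,0]:print(p,(T(wcast(c,p,.028)[None,:2])[0]*1000).round(1))
E
python3 see.py w7
```

```text
t: 9.55
eef_pos: [0.5301, 0.2278, 0.0161]
orientation: [-0.0, 0.527, 0.85, -0.001]
wrist_force: [-2.9, -1.3, 6.1]
finger_gap: 0.0005
grasp_force: 3.4
t: 10.55
eef_pos: [0.5485, 0.2368, 0.0161]
orientation: [-0.0, 0.527, 0.85, -0.0]
wrist_force: [-2.3, -1.4, 4.9]
finger_gap: 0.0003
grasp_force: 2.7
at [-29.5   8.6  16.1] d mm [-0.6 22.5  1.1] roll -0.0 t 10.55 F [-2.32 -1.36  4.91] gap 0.0003056919825547347
[469 207] [68.8 40.2]
[466 204] [66.5 41.8]
[381 208] [18.4 39.7]
[380 212] [18.  37.7]
[362 212] [ 8.9 37.8]
[361 209] [ 8.3 39.2]
[358 213] [ 7.  37.3]
[337 214] [-3.3 36.8]
[313 211] [-14.8  38.3]
[312 246] [-14.8  20.6]
[330 245] [-6.  21.1]
[326 244] [-8.  21.6]
[327 231] [-7.8 28.3]
[338 232] [-2.4 27.8]
[338 239] [-2.2 24.1]
[334 240] [-4.1 23.6]
[338 241] [-2.1 23.1]
[338 246] [-2.  20.5]
[385 246] [22.3 19.9]
[389 251] [24.8 17.1]
[469 244] [72.7 19.2]
```

```bash
python3 -m handwheel '[{"gripper":0,"translation":[0,0.003,0],"roll":0},{"gripper":0,"translation":[0,0.006,0],"roll":0},{"gripper":0,"translation":[0,0.009,0],"roll":0},{"gripper":0,"translation":[0,0.011,0],"roll":0},{"gripper":0,"translation":[0,0.013,0],"roll":0},{"gripper":0,"translation":[0,0.015,0],"roll":0},{"gripper":0,"translation":[0,0.016,0],"roll":0},{"gripper":0,"translation":[0,0.016,0],"roll":0}]'; python3 see.py w8|head -1; python3 -m handwheel '[{"gripper":0,"translation":[0,0.0005,0],"roll":0},{"gripper":0,"translation":[0,0.001,0],"roll":0},{"gripper":0,"translation":[0,0.0015,0],"roll":0},{"gripper":0,"translation":[0,0.002,0],"roll":0},{"gripper":0,"translation":[0,0.002,0],"roll":0},{"gripper":0,"translation":[0,0.002,0],"roll":0},{"gripper":0,"translation":[0,0.002,0],"roll":0},{"gripper":0,"translation":[0,0.002,0],"roll":0}]'; python3 see.py w9
```

```text
t: 11.6
eef_pos: [0.5627, 0.2438, 0.0161]
orientation: [-0.0, 0.527, 0.85, -0.0]
wrist_force: [-2.9, -1.6, 5.8]
finger_gap: 0.0
grasp_force: 3.0
at [-13.6   8.6  16.1] d mm [-0.6  6.6  1.1] roll -0.0 t 11.6 F [-2.87 -1.56  5.76] gap 4.159773095905689e-05
t: 12.65
eef_pos: [0.5638, 0.2444, 0.016]
orientation: [-0.0, 0.527, 0.85, -0.001]
wrist_force: [-3.6, -2.7, 7.0]
finger_gap: 0.0005
grasp_force: 4.1
at [-12.4   8.6  16. ] d mm [-0.6  5.4  1. ] roll -0.0 t 12.65 F [-3.62 -2.68  6.95] gap 0.0005229630670035747
[469 208] [85.8 39.7]
[467 205] [84.3 41.3]
[382 208] [36.  39.7]
[381 212] [35.6 37.7]
[373 212] [31.5 37.7]
[370 209] [29.9 39.2]
[366 213] [28.1 37.2]
[322 214] [ 6.7 36.8]
[321 211] [ 6.2 38.3]
[313 211] [ 2.4 38.3]
[312 245] [ 2.3 21.2]
[325 247] [ 8.7 20. ]
[326 233] [ 8.9 27.3]
[331 231] [11.3 28.3]
[338 232] [14.8 27.8]
[338 239] [14.9 24.1]
[334 240] [13.  23.7]
[338 241] [15.  23.1]
[338 246] [15.1 20.5]
[386 246] [39.9 19.9]
[389 252] [41.9 16.6]
[467 245] [88.5 18.8]
```

```bash
python3 -m handwheel '[{"gripper":0,"translation":[0,0.0005,0],"roll":0},{"gripper":0,"translation":[0,0.001,0],"roll":0},{"gripper":0,"translation":[0,0.0015,0],"roll":0},{"gripper":0,"translation":[0,0.002,0],"roll":0},{"gripper":0,"translation":[0,0.002,0],"roll":0},{"gripper":0,"translation":[0,0.002,0],"roll":0},{"gripper":0,"translation":[0,0.002,0],"roll":0},{"gripper":0,"translation":[0,0.002,0],"roll":0}]'; python3 -m handwheel '[{"gripper":0,"translation":[0,0.0005,0],"roll":0},{"gripper":0,"translation":[0,0.001,0],"roll":0},{"gripper":0,"translation":[0,0.001,0],"roll":0},{"gripper":0,"translation":[0,0.001,0],"roll":0},{"gripper":0,"translation":[0,0.001,0],"roll":0},{"gripper":0,"translation":[0,0.001,0],"roll":0},{"gripper":0,"translation":[0,0.001,0],"roll":0},{"gripper":0,"translation":[0,0.001,0],"roll":0}]'; python3 see.py w10
```

```text
t: 13.7
eef_pos: [0.564, 0.2445, 0.016]
orientation: [-0.001, 0.527, 0.85, -0.002]
wrist_force: [-8.2, -3.6, 12.5]
finger_gap: 0.0005
grasp_force: 7.4
t: 14.7
eef_pos: [0.564, 0.2445, 0.0159]
orientation: [-0.002, 0.527, 0.85, -0.003]
wrist_force: [-9.9, -5.6, 14.6]
finger_gap: 0.0003
grasp_force: 9.0
at [-12.1   8.6  15.9] d mm [-0.6  5.1  0.9] roll -0.0 t 14.7 F [-9.86 -5.57 14.64] gap 0.00027928827069807673
[469 209] [85.8 39.3]
[466 205] [83.5 41.5]
[383 208] [36.7 39.8]
[381 212] [35.8 37.8]
[371 212] [30.8 37.9]
[370 209] [30.1 39.4]
[369 213] [29.8 37.4]
[322 214] [ 7.  36.9]
[321 211] [ 6.4 38.4]
[312 211] [ 2.2 38.4]
[312 246] [ 2.6 20.7]
[325 247] [ 9.  20.2]
[327 231] [ 9.7 28.4]
[337 233] [14.6 27.4]
[337 239] [14.7 24.3]
[334 240] [13.3 23.8]
[338 246] [15.4 20.6]
[386 246] [40.1 20.1]
[389 252] [42.1 16.8]
[469 245] [89.7 19. ]
```

```bash
python3 -m handwheel '[{"gripper":0,"translation":[0,-0.003,0],"roll":0},{"gripper":0,"translation":[0,-0.006,0],"roll":0},{"gripper":0,"translation":[0,-0.015,0],"roll":0},{"gripper":0,"translation":[0,-0.04,0],"roll":0},{"gripper":0,"translation":[0,-0.07,-0.02],"roll":0},{"gripper":0,"translation":[0,-0.1,-0.06],"roll":0},{"gripper":0,"translation":[0,-0.12,-0.11],"roll":0},{"gripper":0,"translation":[0,-0.12,-0.15],"roll":0}]'; python3 -m handwheel '[{"gripper":0,"translation":[0.05,0,0],"roll":0},{"gripper":0,"translation":[0.1,0,0],"roll":0},{"gripper":0,"translation":[0.15,0,0],"roll":0},{"gripper":0,"translation":[0.19,0,0],"roll":0},{"gripper":0,"translation":[0.19,0,0],"roll":0},{"gripper":0,"translation":[0.19,0,0],"roll":0},{"gripper":0,"translation":[0.19,0,0],"roll":0},{"gripper":0,"translation":[0.19,0,0],"roll":0}]'
python3 - <<'E'
from h import *
s=arm.grab_frame('scene')[180:330,180:340];t=arm.grab_frame('top')[145:285,230:370]
cv2.imwrite('pics/a9.png',np.hstack([cv2.resize(s,(400,375),interpolation=cv2.INTER_CUBIC),cv2.resize(t,(400,400),interpolation=cv2.INTER_CUBIC)[:375]]))
E
```

```text
t: 15.75
eef_pos: [0.4581, 0.1918, 0.1669]
orientation: [-0.0, 0.527, 0.85, -0.0]
wrist_force: [0.0, 0.2, -0.4]
finger_gap: 0.0009
grasp_force: 0.0
t: 16.75
eef_pos: [0.3762, 0.3619, 0.1657]
orientation: [0.0, 0.528, 0.849, -0.0]
wrist_force: [0.1, -0.5, -0.3]
finger_gap: 0.0007
grasp_force: 0.0
```

View pics/a9.png

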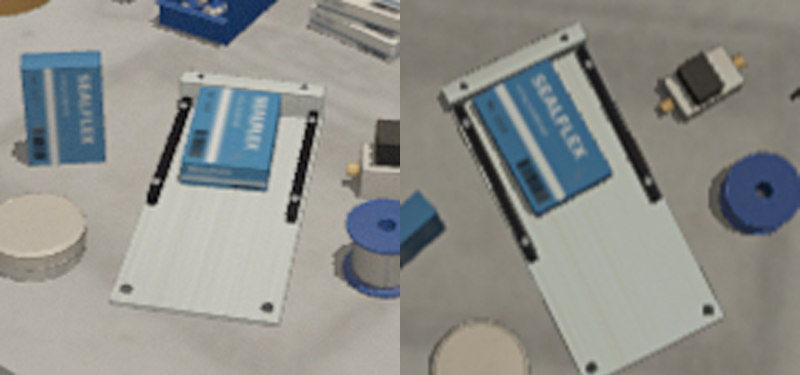

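The carton lies flat and face up with its head against the fence: its head edge runs along the fence in both halves, at about (470,98)–(548,62) in the top half. It's square, and the other things haven't moved.

```bash
python3 -c "
from station import arm
print(arm.hand_in())"
```

```text
the job is handed in; nothing more can be done
None
```

I handed the job in at about 17 s: the carton lies flat, printed face up, with its head against the fence, and everything beside the tray is where it was. It toppled while I was trying to square it up rather than on a planned push, but it landed correctly between the guides; the judge's verdict was not shown.

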